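# Put the dry square trivet back in the trivet rack

### The job

Two wooden trivets stand drying in the low wooden block: a square one and a smaller six-sided one. Take the square one and stand it on edge in the only empty slot of the steel trivet rack, upright, resting on the slot's floor and centred along the slot, then let go of it. Leave the six-sided one standing in the drying block.

Things in the scene. Friction and masses are not known exactly. Their poses are not given: they have to be found in the camera images.
- square_center (a point): Centre of the square wooden trivet to move: a board 120 x 120 x 12 mm, about 120 g, on edge in a groove of the fixed drying block (130 x 160 mm, 40 mm high). Its foot is 10 mm above the table; the upper 90 mm stick out of the groove (15 mm wide). x: horizontal along the board; y: across its thickness, the way to grip it from above, some 20 mm below the top edge; z: up.
- hexagon_center (a point): Centre of the six-sided wooden trivet, 100 mm across its flats (so 100 mm high), 12 mm thick, standing in the drying block's other groove, parallel to the square one and 90 mm from it. It stays there. Axes as for the square one.
- slot (a point): Middle of the floor of the rack's only empty slot, 12 mm above the table; x along the slot, y across it, z up. The slot is 18 mm wide up to 40 mm above its floor, then flares to about 38 mm at the mouth, 60 mm above the floor. It is 100 mm long, open at both ends. A seated trivet has its centre 60 mm above this point.
- rack: Fixed rack: dark wooden base 125 x 185 x 12 mm with three parallel slots between steel sheets, 60 mm apart; two hold square trivets like the one to move (tops 132 mm above the table) that stay there, the third (any of the three) is empty. Origin: centre of the underside; x along the slots, y across them, z up.
Not all that is in view belongs to the job. Leave any green or turquoise look-alike of the part that bears square_center alone.

How it is judged:
By the outcome, as a careful person would: the job done as asked, in the order asked, and still so for the second after the job is handed in, with the robot touching nothing.
It also fails if it takes over 42 s, if anything falls off the work surface, if the arm or the gripper's body presses on something with over 40 N, if the wrist force passes 120 N, or if a joint passes its speed limit or range.

### The arm

A 7-joint arm with a two-finger parallel gripper is mounted at the origin on the work surface. World frame = base frame: x ahead of the robot, y to its left, z up, the work surface at z = 0. Lengths are in m, angles in rad, forces in N, time in s.
With the tool pointing down it reaches from about 0.35 to 0.775 m from the base axis. Payload 3.1 kg.
Tool frame: the origin (TCP) lies at the very end of the fingers, on their centre line; the grasp point (between the pads) lies 19 mm behind it; z points along the fingers, y is the direction in which the jaws open and shut (so a half turn about z gives the same grasp; the last joint's range is limited). The gripper opens to 85 mm and grips with 20 to 120 N. Pads are 22 mm wide; open, the fingers measure 114 mm over their backs; the gripper's body (76 mm by 85 mm) begins 54 mm behind the grasp point. The pads swing forward as they close: fully open they stand 13 mm farther back than shut.
Start: joints at [1.251, 0.311, 0.014, 1.512, -0.004, 1.319, -0.027], TCP at [0.151, -0.529, 0.231] pointing down, gripper open.
Joint ranges: [-2.7, 2.7], [-0.3, 1.91], [-1.27, 1.3], [0.12, 2.57], [-1.44, 4.58], [0.2, 2.03], [-3.05, 3.05]. Speed limits (rad/s): [2.79, 2.79, 3.14, 3.14, 3.14, 3.14, 3.14].

### API

Orientations are given as [roll, pitch, yaw] about the fixed x, y, z axes, in that order (R = Rz(yaw) Ry(pitch) Rx(roll)).
In Python, from bench import ctrl gives the robot as it stands.
- The arm moves only by the tool jog_arm, never from a script. Its argument "rows" is text: rows parted by semicolons, each of 5 numbers parted by spaces: the finger opening in m, from 0 to 0.0854, then the shift along the tool's x, y, z in m, then the turn about the tool's z in rad. A call has 1 to 12 rows; each row is the pose to reach, as a shift and turn from the pose commanded when the call began, along the tool's axes at that moment; what a row does not reach only later rows make up. A row lasts 1/12 s, in which the tool goes at most 41.7 mm and 7.16 degrees, less where a joint would pass 70% of its speed; a pose out of reach is approached as far as the arm can. A call with a gripper value outside its range is refused whole. The fingers move at their own pace and stop on an object; the grip force is fixed at half the most. Time passes only in rows, so rows that repeat a pose let the fingers close. It gives the time, the measured TCP pose, the force and the opening at its end, in the units of the state.
- ctrl.get_obs(): the state, without advancing time (a new reading comes with each control period).
- ctrl.get_image(name): name is "side" or "top" or "wrist"; returns (picture, depth): 480x640x3 uint8, red, green, blue; 480x640 float32, m along the optical axis (not along the pixel's ray), 0 where there is no reading.
- ctrl.camera_info(name): a dict with "fx", "fy", "cx", "cy" (pixels), "T" (4x4, takes a point from camera to world coordinates); the wrist camera has in their place "mount" (4x4, takes a point from camera to tool coordinates, whose origin is the TCP and whose axes are the flange's). Camera axes: x right, y up, looking along -z (the intrinsics and any distortion apply to the point x, -y, -z); pixel columns grow to the right and rows downward; lengths in m; the calibration is good to about 2 mm. A picture is of the moment at which its call begins: read the wrist's pose just before it. camera_info takes no time and is no camera call.
- ctrl.close_job(): hands the job in, once; it reports no verdict.
The state is a dict: "t": time; "joints": joint angles; "qd": joint speeds; "joint_efforts": joint torques, N m; "position": TCP position; "tcp_rot": TCP orientation; "contact_force": force on the tool from outside, world axes, zero at the start; "wrist_torque": the same for the moment, N m; "width": opening from 0.0 (shut) to 1.0 (fully open).
Only numpy, scipy, OpenCV 4.12 (cv2) and the standard library are available. Lean on these libraries where they do the work, as an engineer would, in place of code of your own. Each camera call takes 0.05 s, during which the arm holds its last target.

## Working session

There is one attempt and no reset: what is moved stays moved. The work goes in short steps, Python scripts to look and compute and a tool call to move; the robot and the scene stay as the last step left them, time stands still between calls to the robot, and variables do not carry over. Pictures are saved under pics/ and viewed, and the job is handed in when it is done.

Besides the shell and the picture viewer there is one more tool, called after "Request:" as a command line: name --argument value ..., lists and objects as JSON in quotes. jog_arm: Moves the arm, as the interface text tells. Its arguments: {"type":"object","properties":{"rows":{"type":"string"}},"required":["rows"]}

```bash
mkdir -p pics
cat > h.py <<'E'
import numpy as np,cv2
from bench import ctrl
def snap(n,f):
    im,d=ctrl.get_image(n); cv2.imwrite(f'pics/{f}.png',im[:,:,::-1]); np.save(f'pics/{f}.npy',d); return im,d
def cloud(n,d,T=None):
    i=ctrl.camera_info(n); T=i['T'] if T is None else T
    v,u=np.mgrid[:480,:640]
    K=np.array([[i['fx'],0,i['cx']],[0,i['fy'],i['cy']],[0,0,1.]])
    P=np.stack([(u-i['cx'])/i['fx']*d,-(v-i['cy'])/i['fy']*d,-d],-1)
    return P@np.array(T)[:3,:3].T+np.array(T)[:3,3]
E
python3 - <<'E'
from h import *
print(ctrl.get_obs())
for n in['top','side','wrist']:
    print(ctrl.camera_info(n)); snap(n,n+'0')
E
```

```text
{'t': 0.0, 'joints': array([ 1.25130053,  0.31173291,  0.01399703,  1.51304414, -0.00442198,
        1.31917508, -0.02715441]), 'qd': array([-0.00030224,  0.00064806,  0.0004752 ,  0.00052334, -0.00041243,
        0.00233914, -0.00035543]), 'joint_efforts': array([-8.15444473e-04, -3.79916167e+01,  1.45758837e-01, -2.30589920e+01,
        1.22455589e-02,  1.37192389e-02, -1.77244442e-05]), 'position': array([ 0.15065063, -0.52822167,  0.2302223 ]), 'tcp_rot': array([-3.13926536e+00,  7.59375667e-05,  2.77908015e-01]), 'contact_force': array([ 0.06735498,  0.76488649, -0.97365184]), 'wrist_torque': array([-0.02309479, -0.02626619,  0.03241782]), 'width': 1.0046072993986086}
{'fx': 473.45121635718493, 'fy': 473.45121635718493, 'cx': 326.6600645761547, 'cy': 233.66583945341222, 'T': array([[ 0.0107565 ,  0.99646142, -0.08336031,  0.42550772],
       [-0.99980229,  0.00932332, -0.01756287, -0.00940705],
       [-0.01672353,  0.08353274,  0.99636469,  0.81366863],
       [ 0.        ,  0.        ,  0.        ,  1.        ]])}
{'fx': 572.7450445364327, 'fy': 572.7450445364327, 'cx': 320.5320796392426, 'cy': 241.53398519085556, 'T': array([[-0.97741884,  0.15416253, -0.14452104,  0.36581422],
       [-0.21128989, -0.70329806,  0.67876978,  0.57800464],
       [ 0.0029995 ,  0.6939782 ,  0.71998976,  0.7043591 ],
       [ 0.        ,  0.        ,  0.        ,  1.        ]])}
{'fx': 332.61167534456075, 'fy': 332.61167534456075, 'cx': 314.21902797793285, 'cy': 237.7325641680347, 'mount': array([[ 7.12129518e-04,  9.44317346e-01,  3.29035322e-01,
         8.53861261e-02],
       [ 9.99999729e-01, -7.34605437e-04, -5.60081751e-05,
         4.42225150e-04],
       [ 1.88821645e-04,  3.29035273e-01, -9.44317613e-01,
        -1.41599228e-01],
       [ 0.00000000e+00,  0.00000000e+00,  0.00000000e+00,
         1.00000000e+00]])}
```

View pics/top0.png

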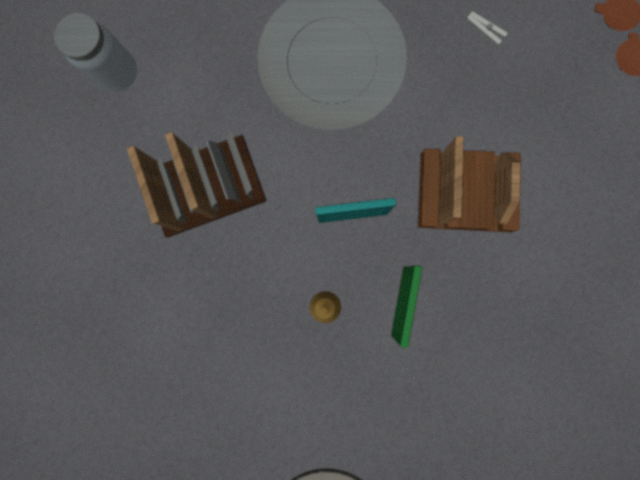

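View pics/side0.png

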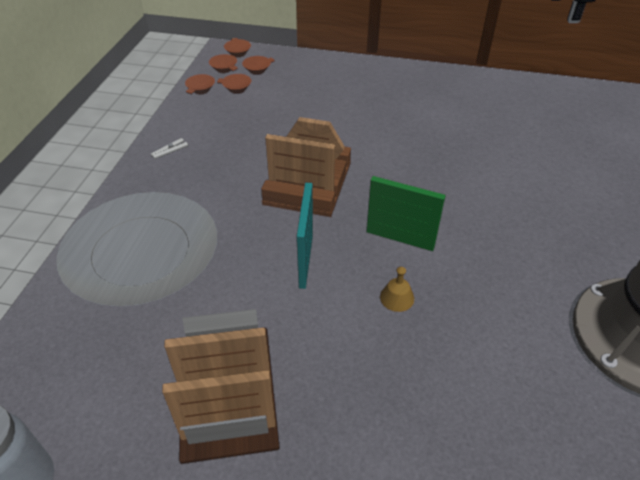

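View pics/wrist0.png

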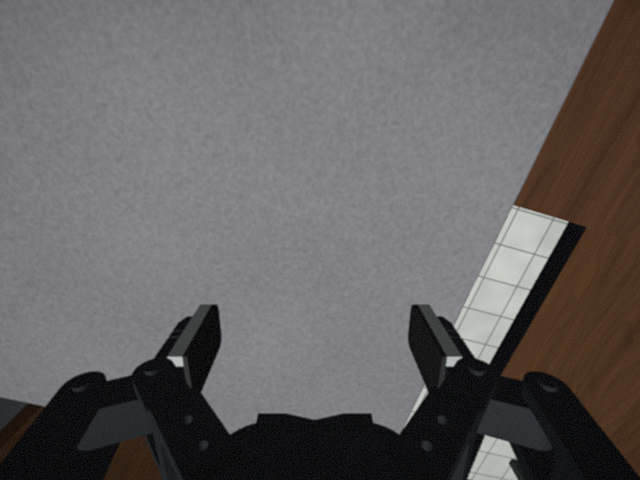

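Top image: candidates are the square board in the block (453,180), the hexagon (512,192), two rack boards (150,185) and (190,172), the turquoise one (355,210) and the green one (407,306). I choose (453,180). The side view shows its straight top at (300,165), with the hexagon behind it at (315,135). The empty slot looks like the rightmost one, around (232,168). I'll check both in a crop and measure.

Run:
```python
from h import *
a=cv2.imread('pics/top0.png');b=cv2.imread('pics/side0.png')
c=np.hstack([cv2.resize(a[120:250,120:280],(400,325)),cv2.resize(a[120:250,400:560],(400,325))])
c=np.vstack([c,np.hstack([cv2.resize(b[290:470,150:300],(330,270)),cv2.resize(b[100:230,250:370],(470,270))])])
cv2.imwrite('pics/crop1.png',c)
def rect(Q,n):
    r=cv2.minAreaRect((Q[:,:2]*1000).astype(np.float32)); print(n,len(Q),'c',np.round(r[0],1),'size',np.round(r[1],1),'ang',round(r[2],2),'z',np.round(np.percentile(Q[:,2],[1,50,99])*1000,1))
for n in['top','side']:
    P=cloud(n,np.load(f'pics/{n}0.npy')); d=np.load(f'pics/{n}0.npy'); P[d==0]=np.nan
    print(n,'table z',np.nanmedian(P[240:260,560:620,2]) if n=='top' else np.nanmedian(P[380:440,320:420,2]))
    z=np.nan_to_num(P[...,2],nan=0)
    m=((z>0.03)&(z<.25)).astype(np.uint8)
    # connected in world, print comps of points above 0.085
    m=((z>0.06)&(z<.16)).astype(np.uint8)
    k,l,s,_=cv2.connectedComponentsWithStats(m)
    for i in range(1,k):
        if s[i,4]>60: print(s[i]); rect(P[l==i],n)
```

```text
top table z 0.000603848097395554
[  54   13   70   67 3132]
top 3132 c [779.2 381.8] size [75.7 75.1] ang 5.48 z [ 61.8 128.2 133.3]
[ 165  132   46   83 1506]
top 1506 c [572.  225.1] size [120.8  28.8] ang 21.06 z [ 61.4 122.7 135.2]
[228 132  24  61 308]
top 308 c [602.1 146.8] size [100.8  10.3] ang 20.93 z [60.1 69.4 74.7]
[ 442  136   22   86 1502]
top 1502 c [ 568.8 -187.4] size [ 13.1 119.5] ang 87.54 z [ 61.7 122.5 132.9]
[206 141  28  58 424]
top 424 c [590.2 177.3] size [99.9 11.1] ang 20.4 z [60.2 68.1 74.8]
[193 145  23  61 269]
top 269 c [580.7 202.3] size [100.4   9.6] ang 20.5 z [60.3 70.1 74.8]
[ 127  146   48   82 1752]
top 1752 c [551.  280.4] size [120.3  27.5] ang 20.62 z [ 61.3 118.1 135.1]
[ 499  152   21   72 1213]
top 1213 c [ 565.7 -277.3] size [ 14.1 115.2] ang 87.6 z [ 60.7  92.4 112.6]
[158 158  23  61 236]
top 236 c [560.  258.2] size [100.4   9.4] ang 20.47 z [60.4 70.7 74.7]
[ 315  198   81   21 1015]
top 1015 c [525.4 -38.6] size [ 12.5 119.6] ang 7.42 z [ 62.  119.5 123.2]
[ 395  265   27   83 1173]
top 1173 c [ 379.8 -120.1] size [ 13.  119.8] ang 7
[... 449 characters left out ...]
  115.8 121.5]
[ 615  260   25   77 1211]
side 1211 c [51.5  3.2] size [ 21.5 101. ] ang 3.35 z [ 60.4  85.7 133.1]
[396 266  10  10  70]
side 70 c [365.8   9. ] size [13.8 13.4] ang 52.46 z [60.9 67.7 74. ]
[183 309  74  18 689]
side 689 c [598.6 147.4] size [99.9 12.2] ang 21.1 z [60.1 66.4 72.9]
[ 164  328  105   51 3942]
side 3942 c [571.3 219.7] size [120.2  15.2] ang 20.68 z [ 60.9 105.8 132.9]
[ 162  370  111   53 4171]
side 4171 c [550. 276.] size [120.2  14.2] ang 20.84 z [ 61.  107.5 132.9]
[   0  406   38   74 2081]
side 2081 c [751.7 376.6] size [23.6 71.3] ang 20.88 z [ 61.2 100.1 130.3]
[180 415  86  15 234]
side 234 c [543.  293.8] size [99.6  4.6] ang 20.51 z [65.7 70.8 73. ]
```

View pics/crop1.png

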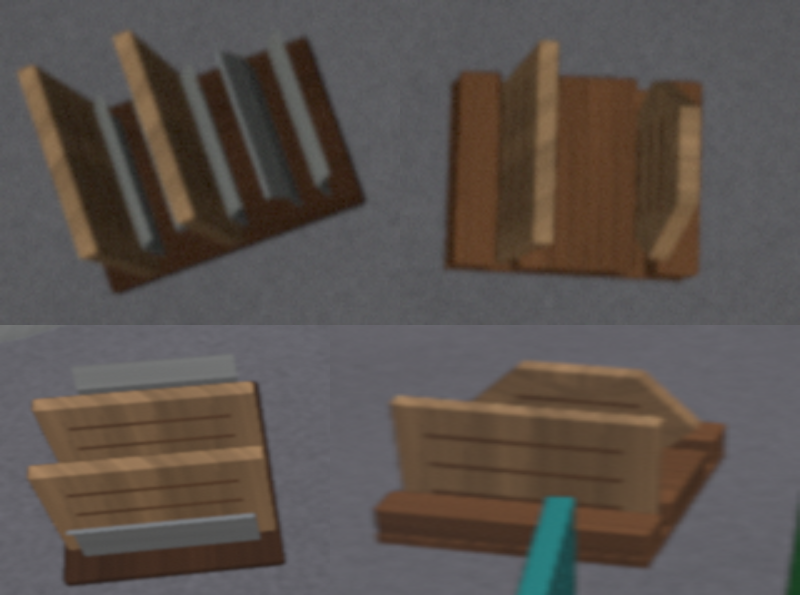

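Confirmed: the upper right crop shows the square board (left) and the bevelled hexagon (right) in the block. The upper left crop shows that the rightmost slot, between the two bare sheets, is empty. Next I'll refine with top edges only.

Run:
```python
from h import *
for n in['top','side']:
    d=np.load(f'pics/{n}0.npy');P=cloud(n,d)
    def e(name,c,r,z0,z1):
        m=(d>0)&(np.hypot(P[...,0]-c[0],P[...,1]-c[1])<r)&(P[...,2]>z0)&(P[...,2]<z1)
        Q=P[m]
        if len(Q)<20: print(n,name,len(Q));return
        q=cv2.minAreaRect((Q[:,:2]*1000).astype(np.float32));w=Q[:,:2]-Q[:,:2].mean(0)
        v=np.linalg.eigh(w.T@w)[1][:,1]
        print(n,name,len(Q),np.round(q[0],1),np.round(q[1],1),'rectang',round(q[2],2),'dir',round(np.degrees(np.arctan2(v[1],v[0]))%180,2),'ztop',np.round(np.percentile(Q[:,2],[50,95])*1e3,1))
    e('sq',(.569,-.187),.075,.124,.15)
    e('hex',(.566,-.28),.07,.09,.12)
    e('b2',(.572,.222),.065,.126,.15)
    e('b1',(.551,.278),.065,.126,.15)
    e('sL',(.590,.177),.055,.070,.08)
    e('sR',(.602,.147),.055,.070,.08)
```

```text
top sq 729 [ 568.8 -187.6] [ 12.9 119.4] rectang 87.82 dir 177.51 ztop [130.4 132.5]
top hex 652 [ 565.4 -277.5] [13.7 81.9] rectang 87.32 dir 178.1 ztop [108.7 112.1]
top b2 1146 [563.7 245.6] [119.9  72.6] rectang 20.9 dir 20.68 ztop [132.5 134.7]
top b1 843 [562.8 248.6] [120.2  66.5] rectang 20.2 dir 20.59 ztop [132.5 134.6]
top sL 468 [590.1 177.5] [99.8 76.1] rectang 20.56 dir 18.2 ztop [72.3 76.5]
top sR 264 [593. 170.] [100.2  60.2] rectang 20.7 dir 21.19 ztop [72.2 74.2]
side sq 454 [ 565.4 -186.5] [ 17.3 119. ] rectang 87.63 dir 177.72 ztop [128.8 131.1]
side hex 490 [ 560.9 -275.1] [17.5 80.2] rectang 88.78 dir 178.95 ztop [102.7 110.8]
side b2 1524 [560.9 247.4] [120.1  74.3] rectang 20.68 dir 30.46 ztop [131.  132.8]
side b1 1569 [560.  249.4] [119.9  70.1] rectang 20.77 dir 18.99 ztop [130.9 132.8]
side sL 247 [587.5 186. ] [87.8 89.4] rectang 20.34 dir 111.5 ztop [72.2 79.3]
side sR 128 [599.  145.9] [98.   6.4] rectang 20.53 dir 20.93 ztop [71.  72.9]
```

Run:
```python
from h import *
a=np.radians(20.65);ex=np.array([np.cos(a),np.sin(a)]);ey=np.array([-ex[1],ex[0]])
c=np.array([.5962,.1621])
for n in['top','side']:
    d=np.load(f'pics/{n}0.npy');P=cloud(n,d)
    q=(P[...,:2]-c);u=q@ex*1e3;v=q@ey*1e3;z=P[...,2]*1e3
    ok=(d>0)&(abs(u)<75)
    for lo,hi in[(8,16),(50,60),(60,66),(66,70),(70,76),(120,136)]:
        m=ok&(z>lo)&(z<hi)&(v>-60)&(v<160)
        h,_=np.histogram(v[m],bins=np.arange(-60,160,2))
        print(n,lo,[(int(-60+2*i),int(x)) for i,x in enumerate(h) if x>8])
        if m.sum(): print('  u',np.percentile(u[m],[1,99]).round(1))
    for lo in(-15,-30,):
        pass
    m=ok&(z>55)&(z<76)&(v<-8)&(v>-40);print('sR u',np.percentile(u[m],[0.5,99.5]))
    m=ok&(z>55)&(z<76)&(v>8)&(v<25);print('sL u',np.percentile(u[m],[0.5,99.5]))
```

```text
top 8 [(-34, 28), (-32, 88), (-30, 83), (-28, 79), (-26, 86), (-24, 81), (-22, 79), (-20, 75), (-18, 83), (-16, 39), (-14, 19), (-10, 10), (-8, 13), (-6, 20), (-4, 70), (-2, 85), (0, 80), (2, 82), (4, 79), (6, 84), (8, 58), (10, 14), (12, 12), (14, 13), (16, 15), (18, 12), (20, 17), (22, 16), (24, 16), (26, 19), (28, 16), (30, 50), (32, 84), (34, 81), (36, 80), (38, 76), (40, 83), (42, 81), (44, 80), (46, 86), (48, 32), (50, 10), (52, 12), (72, 9), (74, 9), (76, 12), (78, 11), (80, 14), (82, 15), (84, 12), (86, 19), (88, 15), (90, 18), (92, 16), (94, 26), (96, 84), (98, 78), (100, 86), (102, 78), (104, 84), (106, 83), (108, 39), (110, 14), (112, 12), (136, 9), (140, 14), (144, 12), (146, 15), (148, 13), (150, 9)]
  u [-62.5  60.2]
top 50 [(-14, 12), (-12, 51), (-10, 31), (8, 68), (10, 84), (12, 22), (46, 9), (48, 44), (50, 26), (52, 47), (54, 46), (108, 38), (110, 17), (112, 59), (114, 66)]
  u [-60.2  54.6]
top 60 [(-16, 41), (-14, 51), (10, 11), (12, 76), (14, 59), (44, 32), (46, 39), (52, 26), (54, 30), (104, 19), (106, 33), (112, 39), (114, 34)]
  u [-59.5  52.7]
top 66 [(-18, 48
[... 1534 characters left out ...]
46.37939568]Traceback (most recent call last):
  File "<stdin>", line 16, in <module>
    return _quantile_unchecked(
        a, q, axis, out, overwrite_input, method, keepdims, weights)
    return _ureduce(a,
                    func=_quantile_ureduce_func,
    ...<5 lines>...
                    overwrite_input=overwrite_input,
                    method=method)
    r = func(a, **kwargs)
    result = _quantile(arr,
                       quantiles=q,
    ...<2 lines>...
                       out=out,
                       weights=wgt)
    slices_having_nans = np.isnan(arr[-1, ...])
                                  ~~~^^^^^^^^^
IndexError: index -1 is out of bounds for axis 0 with size 0
```

Positions are measured. In the averaged camera frame the board is at (567,-187) mm, axis -2.45°, and the slot at (594.5,162.5) mm, axis 20.65°. The two cameras differ by about 3 mm. Now moving above the board.

Request:
jog_arm --rows "0.06 0.494 -0.214 0.02 0.321;0.06 0.494 -0.214 0.02 0.321;0.06 0.494 -0.214 0.02 0.321;0.06 0.494 -0.214 0.02 0.321;0.06 0.494 -0.214 0.02 0.321;0.06 0.494 -0.214 0.02 0.321;0.06 0.494 -0.214 0.02 0.321;0.06 0.494 -0.214 0.02 0.321;0.06 0.494 -0.214 0.02 0.321;0.06 0.494 -0.214 0.02 0.321;0.06 0.494 -0.214 0.02 0.321;0.06 0.494 -0.214 0.02 0.321"

```text
t: 1.15
position: [0.5329, -0.2151, 0.2127]
tcp_rot: [-3.142, 0.001, -0.043]
contact_force: [0.2, -1.2, 1.0]
width: 0.7
```

Request:
jog_arm --rows "0.06 0.0285 -0.0255 0 0;0.06 0.0285 -0.0255 0 0;0.06 0.0285 -0.0255 0 0;0.06 0.0285 -0.0255 0 0;0.06 0.0285 -0.0255 0 0"

```text
t: 1.57
position: [0.5602, -0.1944, 0.2127]
tcp_rot: [3.14, 0.001, -0.046]
contact_force: [0.5, -1.1, -0.9]
width: 0.703
```

Run:
```python
from h import *
from scipy.spatial.transform import Rotation as R
o=ctrl.get_obs();print(o['position'],o['tcp_rot'],np.abs(o['qd']).max())
T=np.eye(4);T[:3,:3]=R.from_euler('xyz',o['tcp_rot']).as_matrix();T[:3,3]=o['position']
i,d=snap('wrist','wrist1');np.save('pics/T1.npy',T)
P=cloud('wrist',d,T@ctrl.camera_info('wrist')['mount'])
m=(d>0)&(np.hypot(P[...,0]-.567,P[...,1]+.187)<.075)&(P[...,2]>.122)&(P[...,2]<.138)
Q=P[m];print(len(Q),cv2.minAreaRect((Q[:,:2]*1000).astype(np.float32)),np.percentile(Q[:,2],[5,50,95]))
```

```text
[ 0.56018546 -0.19444112  0.21272347] [ 3.14016596e+00  1.39414193e-03 -4.61626988e-02] 0.01184141236115051
2661 ((569.5670166015625, -188.35926818847656), (12.033172607421875, 119.23536682128906), 87.62358093261719) [0.12732522 0.12880204 0.12994231]
```

View pics/wrist1.png

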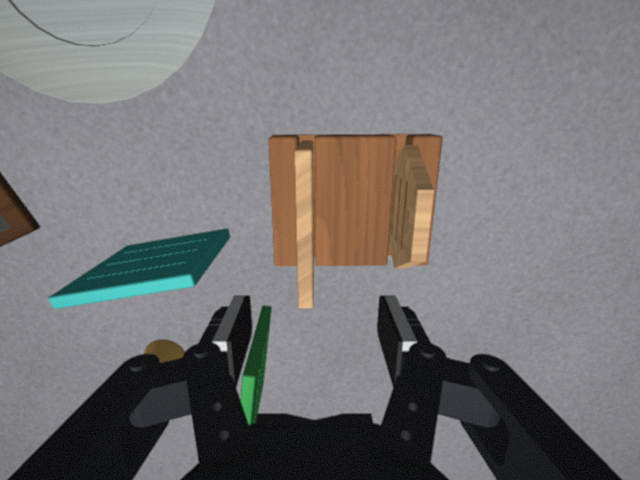

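The wrist view shows the square board's top edge running from (303,148) to (306,305), with the hexagon at (422,225). It puts the board centre at (569.6,-188.4) mm. I'll use (568.5,-187.8), then descend with a small alignment first.

Request:
jog_arm --rows "0.06 0.008 -0.007 0.0 -0.004;0.06 0.008 -0.007 0.03 -0.004;0.06 0.008 -0.007 0.06 -0.004;0.06 0.008 -0.007 0.08 -0.004;0.06 0.008 -0.007 0.1 -0.004;0.06 0.008 -0.007 0.115 -0.004;0.06 0.008 -0.007 0.122 -0.004;0.06 0.008 -0.007 0.122 -0.004;0.06 0.008 -0.007 0.122 -0.004"

```text
t: 2.37
position: [0.5701, -0.1859, 0.0914]
tcp_rot: [3.142, -0.001, -0.04]
contact_force: [0.0, -0.1, 0.8]
width: 0.701
```

Run:
```python
from h import *
o=ctrl.get_obs();print(o['position'],o['tcp_rot'],o['contact_force'])
snap('wrist','wrist2')
```

```text
[ 0.57013442 -0.18594256  0.09143081] [ 3.14151276e+00 -6.32223872e-04 -3.96424796e-02] [ 0.04547786 -0.11827079  0.8264713 ]
```

View pics/wrist2.png

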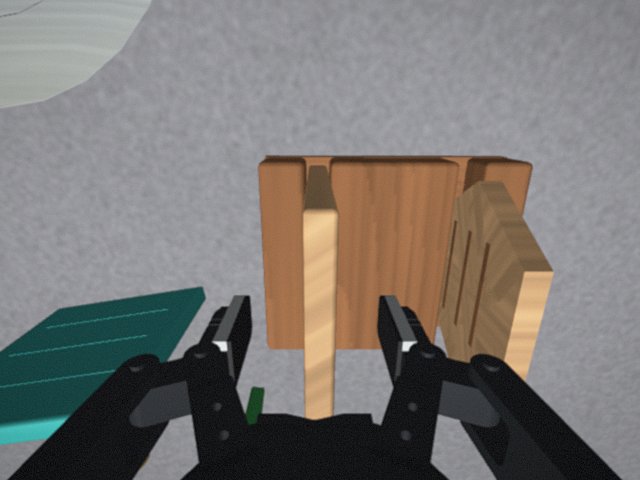

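The board, at columns 304–335, sits between the pads at columns 245 and 382, about 1 mm right of centre. I'll shift 1 mm and close.

Request:
jog_arm --rows "0.06 -0.001 0.0012 0 0;0.03 -0.001 0.0012 0 0;0.0 -0.001 0.0012 0 0;0.0 -0.001 0.0012 0 0;0 -0.001 0.0012 0 0;0 -0.001 0.0012 0 0;0 -0.001 0.0012 0 0;0 -0.001 0.0012 0 0;0 -0.001 0.0012 0 0;0 -0.001 0.0012 0 0"

```text
t: 3.25
position: [0.5691, -0.1872, 0.0914]
tcp_rot: [3.141, -0.001, -0.039]
contact_force: [-0.4, -0.5, 3.3]
width: 0.135
```

Gripped at 11.5 mm. Lifting.

Request:
jog_arm --rows "0 0 0 -0.01 0;0 0 0 -0.025 0;0 0 0 -0.045 0;0 0 0 -0.07 0;0 0 0 -0.1 0;0 0 0 -0.13 0;0 0 0 -0.15 0;0 0 0 -0.15 0;0 0 0 -0.15 0;0 0 0 -0.15 0"

```text
t: 4.08
position: [0.5676, -0.1863, 0.2394]
tcp_rot: [-3.141, 0.003, -0.039]
contact_force: [-1.1, -0.3, -1.4]
width: 0.134
```

Run:
```python
from h import *
o=ctrl.get_obs();print(o['position'],o['tcp_rot'],o['contact_force'],o['width'])
snap('side','side3');snap('wrist','wrist3')
a=cv2.imread('pics/side3.png');b=cv2.imread('pics/wrist3.png')
cv2.imwrite('pics/c3.png',np.hstack([a[0:400,200:600],b[80:480,120:520]]))
```

```text
[ 0.56763287 -0.18633008  0.23936324] [-3.14056365  0.00335279 -0.03877176] [-1.07451121 -0.32149777 -1.39692671] 0.13420768422076315
```

View pics/c3.png

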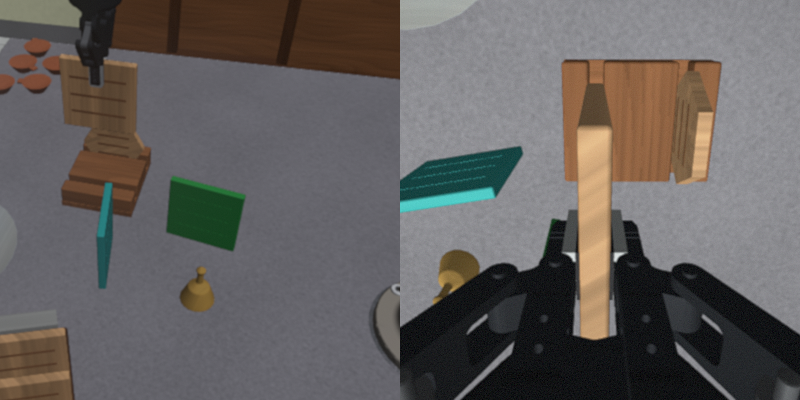

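Side view: the board is held at (100,95) in the crop, and the hexagon is still in the block at (115,140). Moving above the slot.

Request:
jog_arm --rows "0 0.015 -0.3495 0 -0.399;0 0.015 -0.3495 0 -0.399;0 0.015 -0.3495 0 -0.399;0 0.015 -0.3495 0 -0.399;0 0.015 -0.3495 0 -0.399;0 0.015 -0.3495 0 -0.399;0 0.015 -0.3495 0 -0.399;0 0.015 -0.3495 0 -0.399;0 0.015 -0.3495 0 -0.399;0 0.015 -0.3495 0 -0.399;0 0.015 -0.3495 0 -0.399;0 0.015 -0.3495 0 -0.399"

```text
t: 5.18
position: [0.5972, 0.1599, 0.2396]
tcp_rot: [3.14, 0.003, 0.358]
contact_force: [0.7, -0.4, -0.7]
width: 0.134
```

```bash
cat > look.py <<'E'
from h import *
import sys
from scipy.spatial.transform import Rotation as R
t=sys.argv[1]
o=ctrl.get_obs();print(o['t'],o['position'],o['tcp_rot'],o['contact_force'],o['width'])
T=np.eye(4);T[:3,:3]=R.from_euler('xyz',o['tcp_rot']).as_matrix();T[:3,3]=o['position'];np.save(f'pics/T{t}.npy',T)
ims=[]
Ps={}
for n in['wrist','top','side']:
    i,d=snap(n,n+t);ims.append(i[:,:,::-1]);np.save(f'pics/{n}{t}.npy',d)
    Ps[n]=(cloud(n,d,T@ctrl.camera_info('wrist')['mount'] if n=='wrist' else None),d)
cv2.imwrite(f'pics/c{t}.png',np.vstack([np.hstack([cv2.resize(ims[0],(400,300)),cv2.resize(ims[1][100:280,70:310],(400,300))]),cv2.resize(ims[2][180:480,60:460],(400,300)).repeat(1,1) if 0 else np.hstack([cv2.resize(ims[2][210:480,100:460],(400,300)),np.zeros((300,400,3),np.uint8)])]))
a=np.radians(20.65);ex=np.array([np.cos(a),np.sin(a)]);ey=np.array([-ex[1],ex[0]])
c=np.array([.5962,.1624])
print('tcp uv mm',(o['position'][:2]-c)@ex*1e3,(o['position'][:2]-c)@ey*1e3,'yaw',np.degrees(o['tcp_rot'][2]))
for n,(P,d) in Ps.items():
    q=(P[...,:2]-c);u=q@ex*1e3;v=q@ey*1e3;z=P[...,2]*1e3
    for name,lo,hi,v0,v1 in[('sR',60,76,-30,-8),('sL',60,76,8,30),('s2R',60,76,32,47),('top',110,300,-20,20),('base',4,14,-45,-18)]:
        m=(d>0)&(z>lo)&(z<hi)&(v>v0)&(v<v1)&(abs(u)<90)
        if m.sum()>30:
            print(n,name,m.sum(),'v',np.percentile(v[m],[1,50,99]).round(1),'u',np.percentile(u[m],[1,99]).round(1),'z',np.percentile(z[m],[1,50,99]).round(1))
E
python3 look.py 4
```

```text
5.1833 [0.59717721 0.1599071  0.23955349] [3.13998841e+00 2.99455305e-03 3.58375853e-01] [ 0.65413554 -0.39038679 -0.73391699] 0.13442530575780906
tcp uv mm 0.0352876584917807 -2.6773607682904665 yaw 20.5334238824954
wrist sR 309 v [-22.1 -19.3 -13.8] u [-46.6  49.4] z [61.1 69.5 71.7]
wrist sL 802 v [13.  17.2 21. ] u [-49.4  49.1] z [60.3 68.6 71.8]
wrist s2R 701 v [38.  41.4 46.2] u [-49.6  49.2] z [60.3 69.1 71.8]
wrist top 13560 v [-19.3  -2.8  18.3] u [-26.2  60.3] z [194.  276.8 297. ]
wrist base 810 v [-33.  -28.5 -18.4] u [-60.  62.] z [ 7.4 10.7 12.6]
top sR 304 v [-21.8 -17.6 -12.3] u [-49.6  48.5] z [60.3 69.5 75. ]
top sL 70 v [11.4 16.5 21.2] u [-50.4 -30.5] z [60.8 69.5 74.2]
top s2R 195 v [38.4 42.8 46.8] u [-50.1  47.8] z [60.7 68.8 74.7]
top top 1671 v [-18.2  -9.   13.3] u [-59.7  12.5] z [164.  262.8 292.7]
top base 550 v [-38.5 -26.  -18.2] u [-62.5  60.2] z [ 4.2 12.2 14. ]
side sR 692 v [-20.2 -14.6  -9.4] u [-52.   45.7] z [60.1 66.4 72.6]
side top 7613 v [-5.2  3.7 17.4] u [-61.   56.4] z [161.  225.8 279.2]
```

View pics/c4.png

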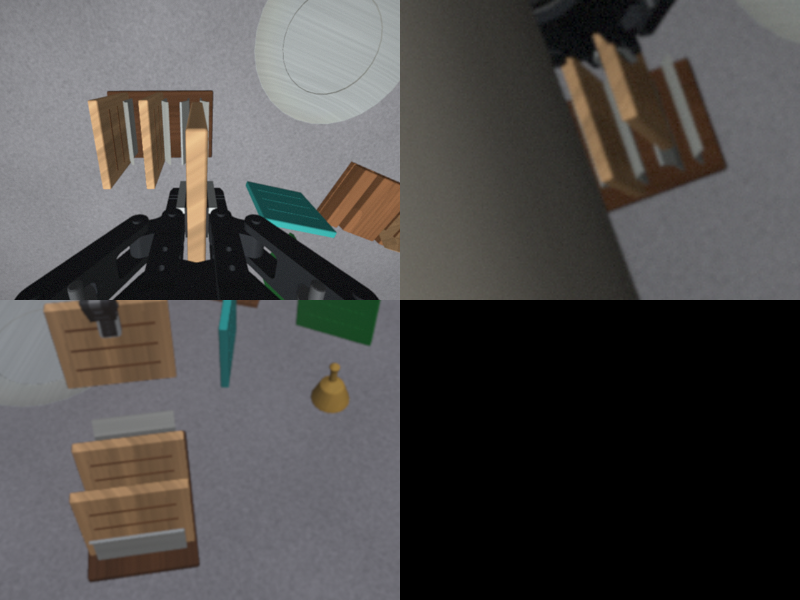

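The wrist view shows the sheets at v=-22..21, so slot centre v≈-0.4 mm. The TCP is at v=-2.7, u=0. I'll shift 2.3 mm and lower into the flare.

Request:
jog_arm --rows "0 0 -0.0023 0 0;0 0 -0.0023 0.02 0;0 0 -0.0023 0.045 0;0 0 -0.0023 0.065 0;0 0 -0.0023 0.08 0;0 0 -0.0023 0.09 0;0 0 -0.0023 0.1 0;0 0 -0.0023 0.1 0;0 0 -0.0023 0.1 0"

```text
t: 6.08
position: [0.5967, 0.1638, 0.1411]
tcp_rot: [-3.142, 0.0, 0.359]
contact_force: [0.4, 0.2, -1.9]
width: 0.13
```

```bash
python3 look.py 5|grep -v side
```

```text
6.0833 [0.59670226 0.1637797  0.14111081] [-3.14155282e+00  5.26483652e-06  3.59471291e-01] [ 0.3964765   0.1998159  -1.89264871] 0.1297586000501062
tcp uv mm 0.9565519829230178 1.1139336854803703 yaw 20.596187817479258
wrist sR 1441 v [-21.9 -17.8 -13.5] u [-31.1  49.3] z [60.1 67.9 71.6]
wrist sL 1374 v [13. 17. 21.] u [-28.3  49.2] z [60.2 67.9 71.8]
wrist s2R 1231 v [38.  41.1 46.3] u [-49.4  49.2] z [60.2 69.3 71.8]
wrist top 29121 v [-18.4   0.4  19.4] u [-22.7  61.1] z [143.  208.7 236.9]
wrist base 1064 v [-32.9 -29.3 -18.5] u [-59.1  61.9] z [ 7.7 10.6 12.1]
top sR 246 v [-21.8 -17.7 -12.7] u [-49.7  30.7] z [60.4 69.6 74.3]
top sL 40 v [12.8 17.4 21.1] u [-50.1 -36.3] z [60.6 69.9 75. ]
top top 1102 v [-19.4  -5.1  15.9] u [-58.1  -0.6] z [113.3 180.4 298.4]
top base 520 v [-33.  -26.3 -18.2] u [-62.5  55.8] z [ 4.6 12.3 14. ]
```

View pics/wrist5.png

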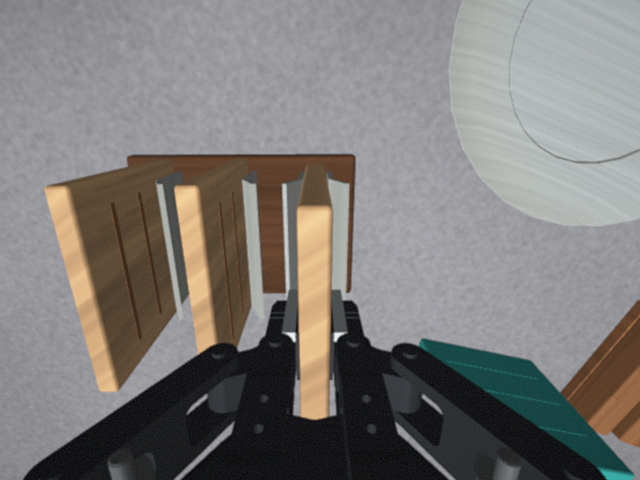

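View pics/c5.png

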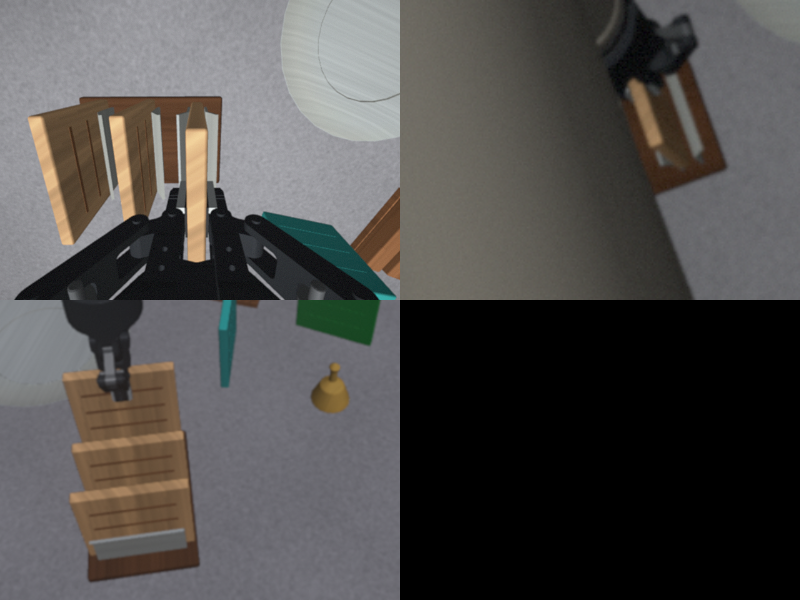

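Wrist view: the board's foot, near column 315, lies between the sheet tops at 283–350, already in the flare. I'll trim 1 mm and lower to just above the floor.

Request:
jog_arm --rows "0 -0.0007 0.0013 0 0;0 -0.0007 0.0013 0.008 0;0 -0.0007 0.0013 0.016 0;0 -0.0007 0.0013 0.024 0;0 -0.0007 0.0013 0.032 0;0 -0.0007 0.0013 0.039 0;0 -0.0007 0.0013 0.044 0;0 -0.0007 0.0013 0.044 0;0 -0.0007 0.0013 0.044 0"

```text
t: 6.98
position: [0.5961, 0.1624, 0.0964]
tcp_rot: [-3.141, 0.001, 0.36]
contact_force: [1.0, -0.1, -1.7]
width: 0.132
```

```bash
python3 look.py 6|grep -v side
```

```text
6.9833 [0.59612828 0.1624301  0.09644682] [-3.14145891e+00  9.26466042e-04  3.59943794e-01] [ 0.98548963 -0.14435214 -1.71281591] 0.13245084460987153
tcp uv mm -0.05649886635443783 0.05345794501067067 yaw 20.623260243650417
wrist sR 1696 v [-21.8 -17.7 -13.6] u [-9.9 49.4] z [60.2 67.8 71.7]
wrist sL 1701 v [12.8 16.9 21.1] u [-10.3  49.2] z [60.2 67.7 71.7]
wrist s2R 1595 v [38.  40.7 46.2] u [-45.2  49.2] z [60.2 69.5 71.7]
wrist top 28214 v [-19.4  -0.4  18.3] u [-23.8  59.9] z [113.5 165.8 192.2]
wrist base 1219 v [-32.9 -29.5 -18.4] u [-43.6  61.9] z [ 6.8 10.6 12.3]
top sR 198 v [-21.8 -17.6 -12.6] u [-50.   13.6] z [60.3 69.3 74.6]
top top 676 v [-19.9  -6.2   5.8] u [-59.1  -3.9] z [111.3 136.5 292.7]
top base 428 v [-34.6 -26.  -18.2] u [-62.6  31.9] z [ 4.3 12.2 14. ]
```

View pics/wrist6.png

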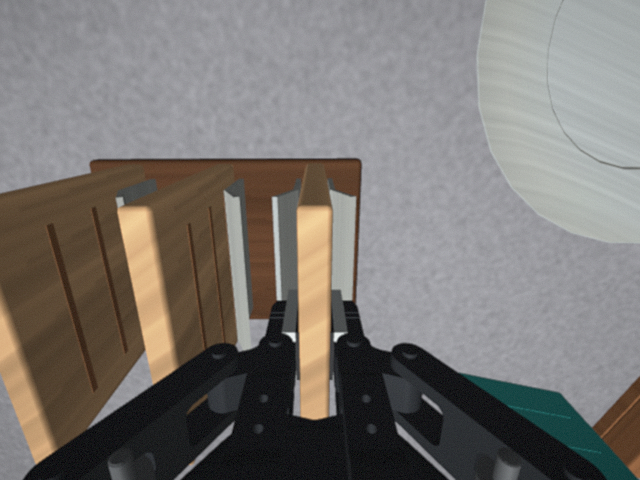

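The board is in the slot and free of contact. Its far end is at u=59.9 and the rack is centred near 0. I'll lower until it touches.

Request:
jog_arm --rows "0 0 0 0.0015 0;0 0 0 0.003 0;0 0 0 0.004 0;0 0 0 0.004 0;0 0 0 0.004 0"

```text
t: 7.55
position: [0.5965, 0.1625, 0.0935]
tcp_rot: [3.141, -0.0, 0.36]
contact_force: [-0.4, -0.7, 1.6]
width: 0.126
```

Request:
jog_arm --rows "0 0 0 0.0008 0;0 0 0 0.0015 0;0 0 0 0.0015 0;0 0 0 0.0015 0"

```text
t: 7.88
position: [0.5965, 0.1626, 0.0935]
tcp_rot: [3.141, -0.001, 0.36]
contact_force: [-3.6, -1.5, 8.7]
width: 0.135
```

The board is seated: 8.7 N upward and no further descent. I'll ease off the push and open to 28 mm only, since the neighbouring board's face is 54 mm away.

Request:
jog_arm --rows "0 0 0 -0.001 0;0 0 0 -0.001 0;0.016 0 0 -0.001 0;0.02 0 0 -0.001 0;0.024 0 0 -0.001 0;0.028 0 0 -0.001 0;0.028 0 0 -0.001 0;0.028 0 0 -0.001 0"

```text
t: 8.55
position: [0.5963, 0.1625, 0.0922]
tcp_rot: [-3.141, 0.0, 0.36]
contact_force: [-0.5, -1.2, -0.6]
width: 0.331
```

```bash
python3 look.py 7|head -8
```

```text
8.55 [0.59629526 0.16251124 0.09217373] [-3.14146596e+00  3.74499516e-04  3.59922207e-01] [-0.52579373 -1.17935254 -0.59253847] 0.33091290374607685
tcp uv mm 0.12837072261452184 0.0704955593956551 yaw 20.62202340737514
wrist sR 2126 v [-21.7 -16.9 -13.5] u [-49.4  49.4] z [60.2 66.2 71.5]
wrist sL 2112 v [12.7 16.1 21.1] u [-49.3  49.3] z [60.1 66.2 71.5]
wrist s2R 1437 v [38.1 40.7 46.2] u [-33.7  49.2] z [60.2 69.6 71.7]
wrist top 25259 v [-19.6  -0.7  19.6] u [-22.8  60.4] z [113.5 165.7 188. ]
wrist base 1171 v [-32.8 -28.8 -18.2] u [-31.1  61.9] z [ 6.7 10.6 12.3]
top sR 157 v [-21.8 -17.7 -12. ] u [-49.8   1.2] z [60.3 69.3 74.1]
```

View pics/wrist7.png

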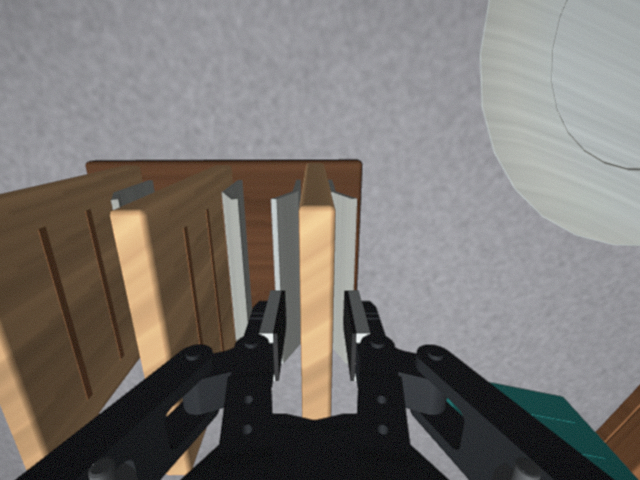

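The pads at columns 283 and 347 are clear of the board at 300–335 on both sides. Retreating straight up, then sideways towards the base so the cameras can see.

Request:
jog_arm --rows "0.028 0 0 -0.01 0;0.028 0 0 -0.03 0;0.028 0 0 -0.06 0;0.028 0 0 -0.09 0;0.028 0 0 -0.13 0;0.028 0 0 -0.13 0;0.028 -0.04 0 -0.13 0;0.028 -0.08 0 -0.13 0;0.028 -0.12 0 -0.13 0;0.028 -0.15 0 -0.13 0;0.028 -0.15 0 -0.13 0;0.028 -0.15 0 -0.13 0"

```text
t: 9.7
position: [0.4551, 0.1091, 0.2234]
tcp_rot: [3.14, -0.001, 0.359]
contact_force: [0.7, -0.4, 0.6]
width: 0.327
```

```bash
python3 look.py 8
python3 - <<'E'
from h import *
a=np.radians(20.65);ex=np.array([np.cos(a),np.sin(a)]);ey=np.array([-ex[1],ex[0]]);c=np.array([.5962,.1624])
for n,T in[('wrist',np.load('pics/T8.npy')@ctrl.camera_info('wrist')['mount']),('top',None),('side',None)]:
    d=np.load(f'pics/{n}8.npy');P=cloud(n,d,T);q=P[...,:2]-c;u=q@ex*1e3;v=q@ey*1e3;z=P[...,2]*1e3
    for lo,hi in[(80,100),(100,120),(127,140)]:
        m=(d>0)&(abs(v)<14)&(abs(u)<75)&(z>lo)&(z<hi)
        if m.sum()>20: print(n,lo,m.sum(),'v',np.percentile(v[m],[2,50,98]).round(1),'u',np.percentile(u[m],[1,99]).round(1),'zmax',np.percentile(z[m],[50,98]).round(1))
E
```

```text
9.7 [0.45508343 0.10905708 0.22338437] [ 3.13982708e+00 -1.34773404e-03  3.59329970e-01] [ 0.73876609 -0.44890291  0.5713372 ] 0.3274020769999803
tcp uv mm -150.8619644229787 -0.1498116817913073 yaw 20.58809071549095
wrist sR 1137 v [-21.9 -17.8 -13.6] u [-49.9  21.9] z [60.1 67.7 71.7]
wrist sL 1134 v [12.6 16.8 21. ] u [-49.9  22. ] z [60.2 68.  71.9]
wrist s2R 895 v [38.  41.5 46.3] u [-49.9  21.6] z [60.1 68.9 71.8]
wrist top 2140 v [-6.8 -0.7  5. ] u [-59.2   3.2] z [128.3 130.8 132.6]
wrist base 937 v [-32.9 -29.  -18.8] u [-62.5  38.3] z [ 7.7 10.7 12.8]
top sR 301 v [-21.7 -17.7 -12.6] u [-49.6  48.4] z [60.5 69.9 74.3]
top sL 265 v [13.5 17.8 21.1] u [-50.3  48.6] z [62.9 70.9 74.5]
top s2R 213 v [38.  41.5 46.8] u [-33.5  49.2] z [60.6 70.5 74.8]
top top 810 v [-6.9 -2.2  5.1] u [-59.   58.6] z [111.5 132.1 135.4]
top base 533 v [-33.1 -26.2 -18.2] u [-62.4  60.5] z [ 4.4 12.2 14. ]
side sL 82 v [8.  8.3 9.2] u [-59.6  50.9] z [64.5 71.3 75.8]
side top 1627 v [-3.9  6.5  8.8] u [-60.6  56.6] z [110.2 127.6 133.3]
wrist 127 2129 v [-6.6 -0.7  4.8] u [-58.6   3.2] zmax [130.8 132.4]
top 80 139 v [-7.  -6.6  3. ] u [-59.   57.6] zmax [89.4 99.2]
top 100 165 v [-7.2 -6.7  2.7] u [-59.3  57.1] zmax [109.7 119.8]
top 127 675 v [-6.7 -1.1  5. ] u [-58.7  58.9] zmax [132.5 135. ]
side 80 838 v [5.5 7.1 8.8] u [-60.7  56.2] zmax [90.2 99.5]
side 100 912 v [5.5 7.2 8.6] u [-60.7  56.5] zmax [109.9 119.6]
side 127 840 v [-3.9  3.4  8.2] u [-60.5  56.4] zmax [131.1 133.3]
```

View pics/c8.png

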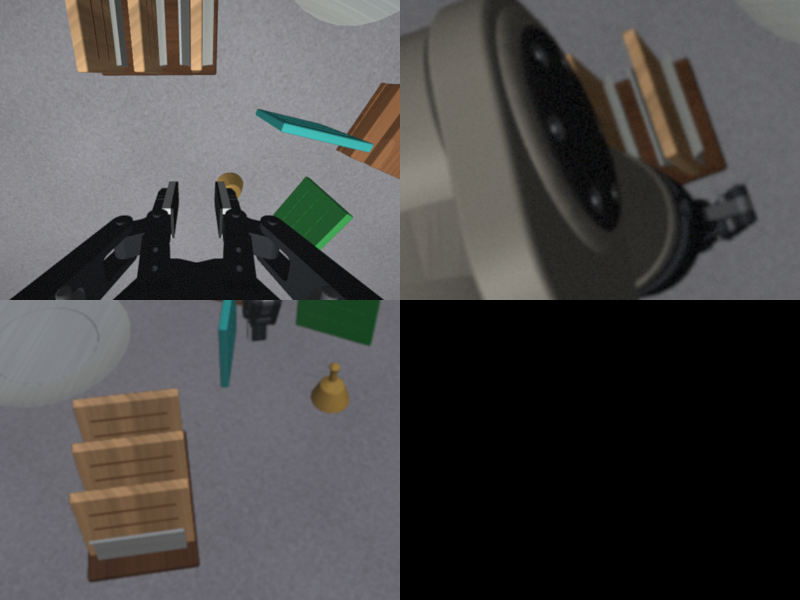

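View pics/side8.png

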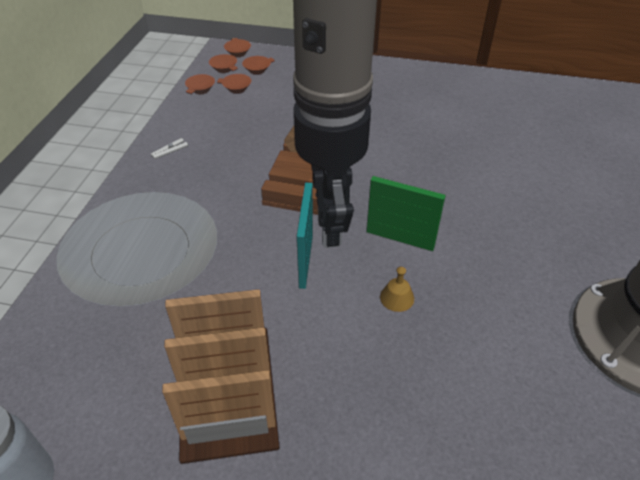

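Run:
```python
from h import *
d=np.load('pics/top8.npy');P=cloud('top',d)
m=(d>0)&(np.hypot(P[...,0]-.566,P[...,1]+.28)<.07)&(P[...,2]>.09)&(P[...,2]<.12);Q=P[m]
print('hex',len(Q),cv2.minAreaRect((Q[:,:2]*1000).astype(np.float32)) if len(Q)>5 else '')
print(ctrl.close_job())
```

```text
hex 647 ((565.34912109375, -277.4028625488281), (13.820595741271973, 81.53700256347656), 87.6286392211914)
the job is handed in; nothing more can be done
None
```

I moved the square trivet from the drying block into the rack's only empty slot (the third, nearest the block). It is released and standing, and I've handed the job in. The clock read 9.7 s at the last check, before the final three camera pictures (0.15 s).

**Last checks on the square trivet:**
- **Seated:** its top edge is at about 132 mm, which means it rests on the slot floor. On lowering, the wrist felt 8.7 N and the board went no further.
- **Centred:** it is within about 1 mm of the slot's middle along its length.
- **Upright:** the board's face showed the same position across the slot at 90 mm and 110 mm above the table.

**The rest of the scene:** the six-sided trivet was still in its groove, moved by no more than 0.1 mm. The gripper was well clear and touching nothing.

**Disagreement:** the side camera read positions about 3 mm off from the top and wrist cameras throughout. I judged final positions against the rack as seen by the same camera, so this did not affect the placing. No check failed.

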